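Hang the tool tote and lock the rack

ROBOT

A 7-joint arm with a two-finger parallel gripper is mounted at the origin on the work surface. World frame = base frame: x ahead of the robot, y to its left, z up, the work surface at z = 0. Lengths are in m, angles in rad, forces in N, time in s.
With the tool pointing down it reaches from about 0.425 to 1.025 m from the base axis. Payload 9.4 kg.
Tool frame: the origin (TCP) lies midway between the tips of the shut fingers; the grasp point (between the pads) lies 19 mm behind it; z points along the fingers, y is the line along which they close (so a half turn about z gives the same grasp; the last joint's range is limited). The gripper opens to 85 mm and grips with 20 to 120 N. Pads are 22 mm wide; open, the fingers measure 114 mm over their backs; the gripper's body (76 mm by 85 mm) begins 54 mm behind the grasp point. The pads swing forward as they close: fully open they stand 13 mm farther back than shut.
Start: joints at [-1.329, 0.599, -0.003, 1.599, 0.002, 0.943, -0.08], TCP at [0.227, 0.688, 0.231] pointing down, gripper open.
Joint ranges: [-2.57, 2.57], [-0.35, 1.97], [-1.29, 1.29], [0.11, 2.56], [-1.05, 4.19], [0.11, 1.86], [-2.63, 2.63]. Speed limits (rad/s): [2.22, 2.22, 3.01, 3.01, 3.14, 3.14, 3.14].

INTERFACE

Orientations are given as a unit quaternion [x, y, z, w].
In Python, from workcell import * gives the robot as it stands.
- The arm moves only by the tool carry_out, never from a script. Its argument "moves" is a list of rows, each an object with "dr": the turn, a rotation vector about the tool's x, y, z in units of 0.1 rad (1.0 is 0.1 rad), a list of three; "xyz": the shift along the tool's x, y, z in units of 0.04 m (1.0 is 0.04 m), a list of three; "gripper": the opening, from 0 (shut) to 1 (fully open). A call has 1 to 12 rows; each row shifts and turns the commanded pose from where the row before left it, along the tool's axes as they then stand; what a row does not reach is not made up. A row lasts 1/12 s, in which the tool goes at most 41.7 mm and 7.16 degrees, less where a joint would pass 70% of its speed; a pose out of reach is approached as far as the arm can. A call with a number of a shift or a turn outside -1 to 1 is refused whole. A call with a gripper value outside its range is refused whole. The fingers move at their own pace and stop on an object; "newtons" is the grip in N (left out, the last holds). Time passes only in rows, so rows that do not move let the fingers close. It gives the time, the measured TCP pose, the force, the opening and the grip force at its end, in the units of the state.
- state(): the state, without advancing time (a new reading comes with each control period).
- read_camera(name): name is "scene" or "top" or "wrist"; returns the picture (400x640x3 uint8, red, green, blue); there is no depth.
- calibration(name): a dict with "fx", "fy", "cx", "cy" (pixels), "k1" (the pictures are not rectified: a ray, as slopes to the right and down, at radius r is drawn at 1 + k1 r^2 times it, then the intrinsics apply), "extrinsics" (4x4, takes a point from world to camera coordinates); the wrist camera has in their place "hand_eye" (4x4, takes a point from camera to tool coordinates, whose origin is the TCP and whose axes are the flange's). Camera axes: x right, y down, z forward; pixel columns grow to the right and rows downward; lengths in m; the calibration is good to about 2 mm. A picture is of the moment at which its call begins: read the wrist's pose just before it. calibration takes no time and is no camera call.
- sign_off(): hands the job in; it is judged then, once.
Trained networks look in the newest picture that a camera, given by its name, has taken for a name from the list of things; names that differ only in an ending like _2 or _b are one class to them, and where a whole thing is asked for, a point or a joint stands for the part that bears it (a point fixed in the world has none). Each returns a list of dicts, best first, with "score" (0 to 1); they miss things now and then, are a little off and sometimes report something else, mostly with a low value. They report only what shows in the picture. A call takes as long as a camera call. They do not tell look-alikes from the thing itself.
- spot_in(camera, thing): "location" ([x, y, z] in m, in world coordinates, good to about 4 mm: the middle of the surface that is visible of it).
- landmark_of(camera, thing): "location" ([x, y, z] in m, in world coordinates, good to about 4 mm: a listed point, or the origin of a listed thing).
The state is a dict: "clock": time; "joint_positions": joint angles; "dq": joint speeds; "effort": joint torques, N m; "eef_pos": TCP position; "tcp_rot": TCP orientation; "force": force on the tool from outside, world axes, zero at the start; "wrist_torque": the same for the moment, N m; "gripper_width": finger opening in m; "grip_force": force on a finger pad.
Only numpy, scipy, OpenCV 4.12 (cv2) and the standard library are available. Lean on these libraries where they do the work, as an engineer would, in place of code of your own. Each camera call takes 0.05 s, during which the arm holds its last target. There are 200 camera calls.

TASK

Hang the tool tote by its bar handle on the two hooks of the bench rack, lowering it gently, and let go of it. Then gently press the rack's sprung paddle down until its catch clicks and holds it, so that the locking bar stays closed over the handle by itself. Do not force the paddle against its stop, and leave the tin and the jar near the rack where they are.

Things in the scene. Friction and masses are not known exactly. Their poses are not given: they have to be found in the camera images.
- tote: open grey steel tool tote, 90 (x) x 200 (y) x 158 mm high, 0.45 to 0.9 kg; tray 55 mm deep with an upright plate 44 mm wide at each end. Between the plates (192 mm clear) runs a round bar handle 14 mm thick, along y, its axis 145 mm above the underside; free space below the bar down to 60 mm. Origin: centre of the underside, z up. Starts standing on the bench.
- tote_handle (a point): middle of the tote's bar handle, on the bar's axis; axes as the tote's
- rack: fixed dark steel rack: base plate 8 mm thick (x -40 to +110, y -90 to +220 mm), three 20 mm square posts 227 mm high at its back (x +85; y -45, +45, +200), open between them. A 12 mm shaft along y lies on the posts at x +85, height 234 mm. Origin on the bench below the middle of the hook seat; -x is the open front, z up.
- rack_seat (a point): where the handle's middle lies when hung: midway between the hooks, 202 mm above the bench, rack axes. The 2 round hooks (10 mm thick, at y -45 and +45) run from the posts to -x: level seat, top at height 195 mm, from x +30 to -12, upturned tips at x -30 (tops at 219 mm). The handle comes in from the front: bar above the tips, tray below the hooks, then down.
- lockbar (a joint): angle (rad) of the sprung locking bar on the shaft: 0 = fully up (open), grows as its paddle is pressed. The catch on the third post holds it somewhere from 0.77 to 0.95 (set differently on each rack, not told). Pressing takes 4 N at first, up to 12 N passing the catch; then about 6 mm of paddle travel is left before a hard stop. Not caught, it springs up again; once caught it stays.
- press_pad (a point): middle of the upper face of the paddle's steel pad (45 mm long, 46 mm wide along y), 95 mm from the shaft's axis, at rack y +157 mm; moves with the locking bar. Its axes are the rack's at joint 0, turned with the bar; at joint 0 the pad rises towards the front at 0.60 rad, about 290 mm above the bench; at joint 0.60 it is level.
- tin: paint tin, 80 mm across, 95 mm high; a bystander; origin at the centre of its underside
- keeper (a point): tip of one of the locking bar's two keeper fingers (93 mm long, 10 mm thick, at rack y -70 and +70). Open, they slope up and back and leave the hooks free from the front (tips at rack x +24 mm, height 304 mm); closed, they lie level above the handle. Axes turn with the bar.
- jar: closed screw-lid jar, 66 mm across, 100 mm high; a bystander; origin at the centre of its underside
There are look-alikes about, which are no part of the job. Several things have the shape of the tote; the one meant has the colours described above.

How it is judged:
By the outcome, as a careful person would: the job done as asked, in the order asked, and still so for the second after the job is handed in, with the robot touching nothing.
It also fails if it takes over 64 s, if anything falls off the work surface, if the arm or the gripper's body presses on something with over 40 N, if the wrist force passes 120 N, or if a joint passes its speed limit or range.

## Working session

There is one attempt and no reset: what is moved stays moved. The work goes in short steps, Python scripts to look and compute and a tool call to move; the robot and the scene stay as the last step left them, time stands still between calls to the robot, and variables do not carry over. Pictures are saved under pics/ and viewed, at most 10 in all, crops included, and the job is handed in when it is done.

Besides the shell and the picture viewer there is one more tool, called after "Call:" in YAML: its name, and indented under it one key for each argument. carry_out: Moves the arm, as the interface text tells. Its arguments: {"type":"object","properties":{"moves":{"type":"array"},"newtons":{"type":"number"}},"required":["moves"]}

```bash
mkdir -p pics
python3 - <<'E'
from workcell import *
import cv2,numpy as np
s=state();print({k:np.round(v,3).tolist() for k,v in s.items()})
a=read_camera("scene");b=read_camera("top")
cv2.imwrite("pics/s.png",a[:,:,::-1]);cv2.imwrite("pics/t.png",b[:,:,::-1])
for c in("scene","top"):
  for t in("tote","tote_handle","rack_seat","press_pad","tin","jar","keeper","rack"):
    print(c,t,[(round(d["score"],2),np.round(d["location"],3).tolist()) for d in landmark_of(c,t)[:5]])
print({c:{k:np.round(v,4).tolist() for k,v in calibration(c).items()} for c in("scene","top","wrist")})
print(state()["clock"])
E
```

```text
{'clock': 0.0, 'joint_positions': [-1.329, 0.6, -0.003, 1.6, 0.002, 0.943, -0.08], 'dq': [-0.001, 0.001, 0.001, 0.001, 0.001, 0.001, 0.001], 'effort': [0.001, -77.647, 1.566, -25.801, 0.013, 0.009, 0.0], 'eef_pos': [0.227, 0.688, 0.23], 'tcp_rot': [0.159, 0.987, -0.001, -0.0], 'force': [-0.349, 0.166, -0.13], 'wrist_torque': [0.015, 0.021, -0.026], 'grip_force': 0.0, 'gripper_width': 0.085}
scene tote [(0.81, [0.578, 0.405, 0.003]), (0.73, [0.596, 0.151, 0.004])]
scene tote_handle [(0.95, [0.574, 0.405, 0.151]), (0.62, [0.593, 0.15, 0.143])]
scene rack_seat [(0.75, [0.588, -0.274, 0.199]), (0.37, [0.583, -0.277, -0.002]), (0.34, [0.594, 0.15, 0.143]), (0.21, [0.593, 0.148, 0.005])]
scene press_pad [(0.59, [0.599, -0.123, 0.29])]
scene tin [(0.78, [0.793, 0.064, 0.005])]
scene jar [(0.93, [0.803, -0.108, 0.004]), (0.33, [0.598, -0.121, 0.29])]
scene keeper [(0.6, [0.608, -0.207, 0.303])]
scene rack [(0.69, [0.586, -0.276, 0.001])]
top tote [(0.92, [0.578, 0.401, -0.002]), (0.59, [0.591, 0.151, -0.004])]
top tote_handle [(0.97, [0.578, 0.405, 0.143]), (0.72, [0.593, 0.15, 0.144]), (0.5
[... 320 characters left out ...]
scene': {'fx': 364.4184, 'fy': 364.4184, 'cx': 318.003, 'cy': 200.1274, 'k1': -0.0377, 'extrinsics': [[-0.4743, 0.8802, 0.0176, 0.2721], [0.5082, 0.2901, -0.8109, -0.2184], [-0.7189, -0.3757, -0.5849, 1.4565], [0.0, 0.0, 0.0, 1.0]]}, 'top': {'fx': 436.9946, 'fy': 436.9946, 'cx': 319.6949, 'cy': 193.6809, 'k1': -0.0896, 'extrinsics': [[-0.0311, -0.9995, 0.0004, 0.0545], [-0.9771, 0.0303, -0.2105, 0.7002], [0.2104, -0.0069, -0.9776, 1.1921], [0.0, 0.0, 0.0, 1.0]]}, 'wrist': {'fx': 305.0719, 'fy': 305.0719, 'cx': 314.4451, 'cy': 200.6583, 'k1': -0.0604, 'hand_eye': [[-0.0003, -0.9517, -0.3072, 0.0794], [1.0, 0.0, -0.0009, -0.0007], [0.0009, -0.3072, 0.9516, -0.1423], [0.0, 0.0, 0.0, 1.0]]}}
0.9
```

View pics/s.png

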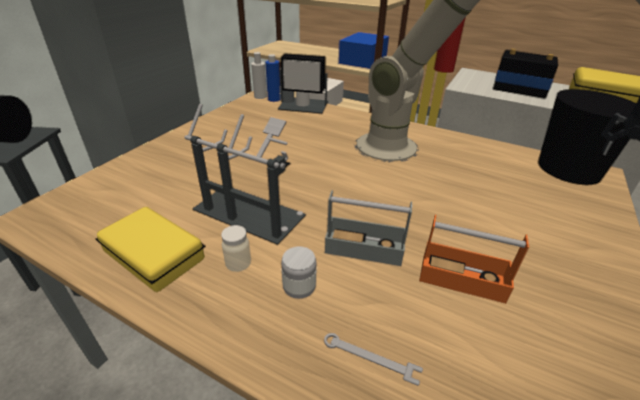

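View pics/t.png

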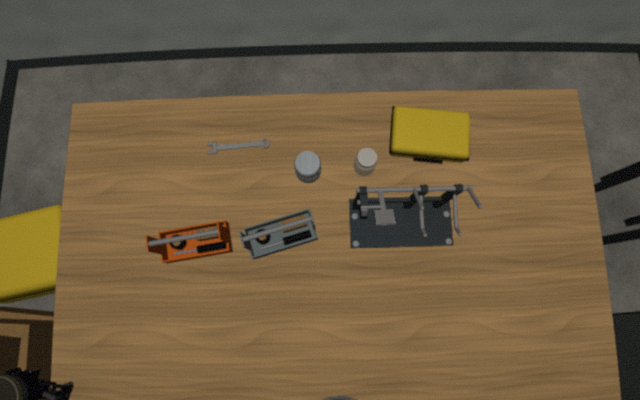

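Possible totes: grey one at scene (367,228) and top (280,233), orange one at scene (472,258) and top (195,241). The rest are the yellow case and the rack. Grey matches the description, so I'll check it in a close crop together with the rack.

```bash
cat > h.py <<'E'
import numpy as np,cv2
from workcell import *
from scipy.spatial.transform import Rotation as R
def pose():
    s=state();T=np.eye(4);T[:3,:3]=R.from_quat(s["tcp_rot"]).as_matrix();T[:3,3]=s["eef_pos"];return T
def E(c,T=None):
    k=calibration(c)
    return np.array(k["extrinsics"]) if c!="wrist" else np.linalg.inv((pose() if T is None else T)@np.array(k["hand_eye"]))
def K(c):
    k=calibration(c);return k,np.array([[k["fx"],0,k["cx"]],[0,k["fy"],k["cy"]],[0,0,1.]])
def back(c,uv,z,T=None):
    k,M=K(c);n=cv2.undistortPoints(np.array([[uv]],float),M,np.array([k["k1"],0,0,0]))[0,0]
    X=np.linalg.inv(E(c,T));d=X[:3,:3]@np.array([*n,1]);o=X[:3,3];return o+d*(z-o[2])/d[2]
def proj(c,P,T=None):
    k,M=K(c);e=E(c,T);q=(e[:3,:3]@np.atleast_2d(P).T).T+e[:3,3]
    n=q[:,:2]/q[:,2:];r=(n**2).sum(1,keepdims=True);n=n*(1+k["k1"]*r);return n*[k["fx"],k["fy"]]+[k["cx"],k["cy"]]
def pt(o,yaw,P): return R.from_euler("z",yaw).apply(np.atleast_2d(P))+[o[0],o[1],0]
E
python3 - <<'E'
import cv2,numpy as np
t=cv2.imread("pics/t.png");s=cv2.imread("pics/s.png")
f=lambda im,x,y,w,h,k:cv2.resize(im[y:y+h,x:x+w],None,fx=k,fy=k,interpolation=cv2.INTER_CUBIC)
A=f(t,230,200,100,75,4);B=f(s,315,185,100,75,4);C=f(t,340,175,160,60,5)
cv2.imwrite("pics/c.png",np.vstack([np.hstack([A,B]),C]))
E
```

```text
(no output)
```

View pics/c.png

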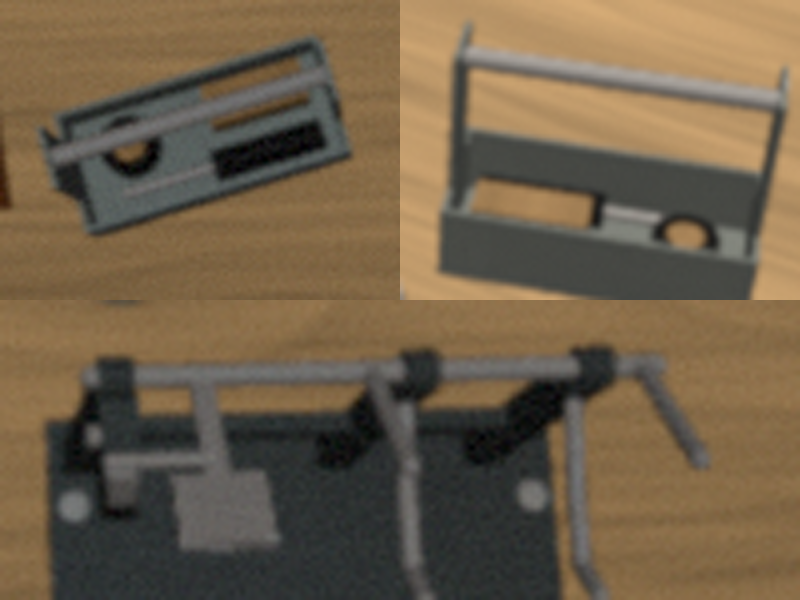

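The close crop confirms a steel-grey tote with a light bar. In the top view the bar runs from (243,238) to (312,219). The rack shaft runs from (358,190) to (472,188), with its collars at about (363,190), (423.6,189) and (458.4,188.6).

Run:
```python
from h import *
a=back("top",(243,238.3),.145);b=back("top",(312,218.8),.145)
print(a,b,np.linalg.norm(a-b),(a+b)/2,"tote yaw",np.arctan2(-(a-b)[0],(a-b)[1]))
for u in((363,190),(423.6,189),(458.4,188.6)):print(back("top",u,.24))
a=back("top",(363,190),.24);b=back("top",(458.4,188.6),.24);print("rack yaw",np.arctan2(-(a-b)[0],(a-b)[1]))
# scene: handle ends
a=back("scene",(315+(460-400)/4,185+55/4),.145);b=back("scene",(315+(785-400)/4,185+98/4),.145);print(a,b,np.linalg.norm(a-b),(a+b)/2,np.arctan2((a-b)[0],-(a-b)[1]))
for u in((355,247),(447,246)):print(u,back("top",u,.008))
```

```text
[0.57031529 0.24283224 0.145     ] [0.61766035 0.05618983 0.145     ] 0.19255373627627118 [0.59398782 0.14951104 0.145     ] tote yaw 0.24842719501605426
[ 0.6720293  -0.07534864  0.24      ]
[ 0.66988843 -0.22920184  0.24      ]
[ 0.66820121 -0.31876749  0.24      ]
rack yaw -0.015725094251217854
[0.62196554 0.05694285 0.145     ] [0.56463815 0.24672298 0.145     ] 0.1982496607006731 [0.59330184 0.15183292 0.145     ] 0.29335723915337847
(355, 247) [ 0.5500522  -0.06786507  0.008     ]
(447, 246) [ 0.5432925  -0.34496765  0.008     ]
```

Call:
carry_out:
  moves:
    - {"dr": [0,0,0.5],"xyz": [-0.85,-0.14,-0.05],"gripper": 1}
    - {"dr": [0,0,0.5],"xyz": [-0.85,-0.14,-0.05],"gripper": 1}
    - {"dr": [0,0,0.5],"xyz": [-0.85,-0.14,-0.05],"gripper": 1}
    - {"dr": [0,0,0.5],"xyz": [-0.85,-0.14,-0.05],"gripper": 1}
    - {"dr": [0,0,0.5],"xyz": [-0.85,-0.14,-0.05],"gripper": 1}
    - {"dr": [0,0,0.5],"xyz": [-0.85,-0.14,-0.05],"gripper": 1}
    - {"dr": [0,0,0.5],"xyz": [-0.85,-0.14,-0.05],"gripper": 1}
    - {"dr": [0,0,0.5],"xyz": [-0.85,-0.14,-0.05],"gripper": 1}
    - {"dr": [0,0,0.5],"xyz": [-0.85,-0.14,-0.05],"gripper": 1}
    - {"dr": [0,0,0.5],"xyz": [-0.85,-0.14,-0.05],"gripper": 1}
  newtons: 60

```text
clock: 1.73
eef_pos: [0.4878, 0.4657, 0.2515]
tcp_rot: [0.399, 0.917, 0.0, 0.0]
force: [-0.0, 0.7, -0.6]
gripper_width: 0.0853
grip_force: 0.0
```

```bash
cat >> h.py <<'E'
def tool(yaw,lean):
    Z=np.array([[-np.sin(yaw),np.cos(yaw),0],[np.cos(yaw),np.sin(yaw),0],[0,0,-1.]]).T
    return Z@R.from_rotvec([-lean,0,0]).as_matrix()
def plan(P,yaw,lean,grasp=False):
    "turn (0.1 rad) then shift (0.04 m) in tool axes after turning, to bring TCP (or grasp point) to P"
    T=pose();G=tool(yaw,lean);P=np.array(P,float)
    if grasp:P=P+G[:,2]*.019
    print("pos",T[:3,3].round(4),"rot",(R.from_matrix(T[:3,:3].T@G).as_rotvec()/.1).round(2),"shift",(G.T@(P-T[:3,3])/.04).round(2),"target",P.round(4))
E
python3 - <<'E'
from h import *
plan([.5935,.150,.27],.25,.3); print(state()["clock"],state()["joint_positions"])
E
```

```text
pos [0.4878 0.4657 0.2515] rot [-2.93 -0.75  4.96] shift [-8.3   0.72 -0.26] target [0.5935 0.15   0.27  ]
1.7333 [-0.93697212  0.51970384  0.13926105  1.71033458 -0.0868604   0.91707442
 -0.01364835]
```

Call:
carry_out:
  moves:
    - {"dr": [0,0,0.5],"xyz": [-0.82,-0.14,-0.05],"gripper": 1}
    - {"dr": [0,0,0.5],"xyz": [-0.82,-0.14,-0.05],"gripper": 1}
    - {"dr": [0,0,0.5],"xyz": [-0.82,-0.14,-0.05],"gripper": 1}
    - {"dr": [0,0,0.5],"xyz": [-0.82,-0.14,-0.05],"gripper": 1}
    - {"dr": [0,0,0.5],"xyz": [-0.82,-0.14,-0.05],"gripper": 1}
    - {"dr": [0,0,0.5],"xyz": [-0.82,-0.14,-0.05],"gripper": 1}
    - {"dr": [0,0,0.5],"xyz": [-0.82,-0.14,-0.05],"gripper": 1}
    - {"dr": [0,0,0.5],"xyz": [-0.82,-0.14,-0.05],"gripper": 1}
    - {"dr": [0,0,0.5],"xyz": [-0.82,-0.14,-0.05],"gripper": 1}
    - {"dr": [0,0,0.5],"xyz": [-0.82,-0.14,-0.05],"gripper": 1}
    - {"dr": [0,0,0],"xyz": [0,0,0],"gripper": 1}

```text
clock: 2.65
eef_pos: [0.6032, 0.1501, 0.2724]
tcp_rot: [0.617, 0.787, -0.001, 0.002]
force: [0.8, -0.7, 0.2]
gripper_width: 0.0854
grip_force: 0.0
```

Run:
```python
from h import *
a=read_camera("wrist");cv2.imwrite("pics/w1.png",a[:,:,::-1])
for t in("tote","tote_handle"):print(t,[(round(d["score"],2),np.round(d["location"],3).tolist()) for d in landmark_of("wrist",t)[:4]])
plan([.5935,.150,.145],.25,.3,True)
print(proj("wrist",[pt([.5935,.15],.25,[0,y,.145])[0] for y in(-.096,-.05,.0,.096)]).round(1))
print(state()["joint_positions"])
```

```text
tote [(0.63, [0.596, 0.151, -0.001])]
tote_handle [(0.92, [0.595, 0.152, 0.144])]
pos [0.602  0.1586 0.2715] rot [-3.   -0.01  0.02] shift [-0.16 -1.18  3.42] target [0.5989 0.1514 0.1268]
[[305.3 287.7]
 [304.9 247.3]
 [304.4 198.5]
 [303.5  88.7]]
[-0.55318469  0.44428267  0.29796186  1.81514919 -0.16172224  0.90535785
  0.06944309]
```

View pics/w1.png

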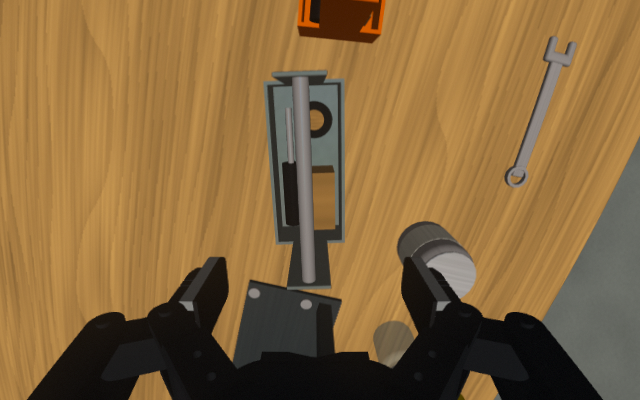

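The wrist view shows the grey tote's bar from (301.5,79) to (308,283), with the orange tote beyond it at (340,15).

Run:
```python
from h import *
a=back("wrist",(301.5,80),.145);b=back("wrist",(308,281),.145)
m=(a+b)/2;y=np.arctan2(-(a-b)[0],(a-b)[1]);print(a,b,np.linalg.norm(a-b),m,y)
plan([*m[:2],.144],y,.3,True)
```

```text
[0.56649866 0.24930209 0.145     ] [0.61804641 0.06543761 0.145     ] 0.1909537056214997 [0.59227253 0.15736985 0.145     ] 0.2733399536532286
pos [0.602  0.1586 0.2715] rot [-3.    0.03 -0.21] shift [ 0.04 -1.17  3.45] target [0.5977 0.1589 0.1258]
```

Call:
carry_out:
  moves:
    - {"dr": [-1,0,-0.06],"xyz": [0,0,0],"gripper": 1}
    - {"dr": [-1,0,-0.06],"xyz": [0,0,0],"gripper": 1}
    - {"dr": [-1,0,-0.06],"xyz": [0,0,0],"gripper": 1}
    - {"dr": [0,0,0],"xyz": [0,-0.4,0.3],"gripper": 0.8}
    - {"dr": [0,0,0],"xyz": [-0.03,-0.4,0.3],"gripper": 0.8}
    - {"dr": [0,0,0],"xyz": [-0.03,-0.37,0.4],"gripper": 0.8}
    - {"dr": [0,0,0],"xyz": [0,0,0.5],"gripper": 0.8}
    - {"dr": [0,0,0],"xyz": [0,0,0.5],"gripper": 0.8}
    - {"dr": [0,0,0],"xyz": [0,0,0.5],"gripper": 0.8}
    - {"dr": [0,0,0],"xyz": [0,0,0],"gripper": 0.8}

```text
clock: 3.63
eef_pos: [0.5871, 0.1538, 0.1588]
tcp_rot: [0.598, 0.788, 0.117, 0.09]
force: [0.2, 0.2, -0.2]
gripper_width: 0.0684
grip_force: 0.0
```

Run:
```python
from h import *
a=read_camera("wrist");cv2.imwrite("pics/w2.png",a[:,:,::-1])
print([(round(d["score"],2),np.round(d["location"],3).tolist()) for d in landmark_of("wrist","tote_handle")[:4]])
plan([.593,.153,.144],.268,.3,True);print(state()["joint_positions"])
```

```text
[(0.88, [0.596, 0.149, 0.145])]
pos [0.5875 0.1529 0.1615] rot [-0.02  0.01  0.04] shift [-0.03 -0.    0.93] target [0.5984 0.1545 0.1258]
[-0.47988829  0.47532709  0.16169427  2.17143945 -0.24094765  0.20808946
  0.15340152]
```

View pics/w2.png

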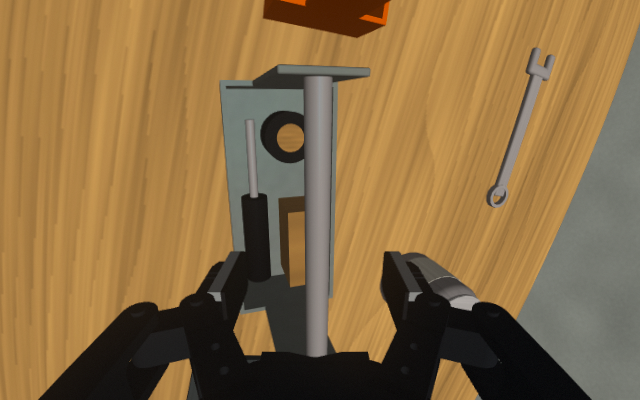

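Run:
```python
import numpy as np
from scipy.optimize import least_squares
D=[([.6,1.6,.943],.7245,.2305),([.5197,1.7103,.9171],np.hypot(.4878,.4657),.2515),([.4443,1.8151,.9054],np.hypot(.602,.1586),.2715),([.4753,2.1714,.2081],np.hypot(.5875,.1529),.1615)]
def fk(p,q):
    a=np.cumsum(q);return p[0]+p[2]*np.sin(a[0])+p[3]*np.sin(a[1])+p[4]*np.sin(a[2]),p[1]+p[2]*np.cos(a[0])+p[3]*np.cos(a[1])+p[4]*np.cos(a[2])
f=lambda p:np.ravel([np.subtract(fk(p,q),(r,z)) for q,r,z in D])*100
g=lambda p:np.r_[f(p),(p-[0,.36,.45,.45,.35])*.5]
s=least_squares(g,[0,.36,.45,.45,.35]);p=s.x;print(p,f(p).round(2))
for lean in(0,.1,.15,.2,.3):
  for r,z in((.613,.145),(.53,.25),(.58,.25),(.53,.32),(.58,.32),(.648,.25),(.648,.2),(.63,.2)):
    z-=.019*np.cos(lean);r+=.019*np.sin(lean)
    x=least_squares(lambda q:np.r_[np.subtract(fk(p,q),(r,z)),np.sum(q)-np.pi+lean],[.5,2,.6]).x
    print(lean,round(r,3),round(z,3),x.round(2))
```

```text
[0.02393968 0.28287544 0.63214134 0.42895094 0.3168872 ] [ 0.27  0.48  0.08  0.04 -0.3  -0.72 -0.05  0.2 ]
0 0.613 0.126 [0.6  1.97 0.57]
0 0.53 0.231 [0.37 2.07 0.71]
0 0.58 0.231 [0.42 1.96 0.76]
0 0.53 0.301 [0.28 1.98 0.88]
0 0.58 0.301 [0.35 1.87 0.92]
0 0.648 0.231 [0.51 1.8  0.83]
0 0.648 0.181 [0.56 1.85 0.73]
0 0.63 0.181 [0.54 1.89 0.71]
0.1 0.615 0.126 [0.58 2.04 0.42]
0.1 0.532 0.231 [0.33 2.13 0.58]
0.1 0.582 0.231 [0.39 2.02 0.63]
0.1 0.532 0.301 [0.24 2.04 0.76]
0.1 0.582 0.301 [0.31 1.94 0.79]
0.1 0.65 0.231 [0.47 1.87 0.7 ]
0.1 0.65 0.181 [0.53 1.92 0.59]
0.1 0.632 0.181 [0.51 1.96 0.57]
0.15 0.616 0.126 [0.57 2.08 0.35]
0.15 0.533 0.231 [0.32 2.16 0.51]
0.15 0.583 0.231 [0.38 2.06 0.56]
0.15 0.533 0.301 [0.22 2.07 0.7 ]
0.15 0.583 0.301 [0.29 1.97 0.73]
0.15 0.651 0.231 [0.46 1.91 0.63]
0.15 0.651 0.181 [0.52 1.95 0.52]
0.15 0.633 0.181 [0.5 2.  0.5]
0.2 0.617 0.126 [0.56 2.11 0.27]
0.2 0.534 0.231 [0.31 2.19 0.44]
0.2 0.584 0.231 [0.36 2.09 0.49]
0.2 0.534 0.301 [0.21 2.1  0.63]
0.2 0.584 0.301 [0.27 2.01 0.66]
0.2 0.652 0.231 [0.44 1.94 0.56]
0.2 0.652 0.181 [0.51 1.99 0.44]
0.2 0.634 0.181 [0.49 2.03 0.42]
0.3 0.619 0.127 [0.55 2.18 0.11]
0.3 0.536 0.232 [0.28 2.26 0.3 ]
0.3 0.586 0.232 [0.34 2.16 0.34]
0.3 0.536 0.302 [0.18 2.17 0.49]
0.3 0.586 0.302 [0.25 2.07 0.52]
0.3 0.654 0.232 [0.42 2.01 0.41]
0.3 0.654 0.182 [0.49 2.06 0.29]
0.3 0.636 0.182 [0.47 2.1  0.27]
```

Call:
carry_out:
  moves:
    - {"dr": [0.5,0,0],"xyz": [0,0,0],"gripper": 0.8}
    - {"dr": [0,0,0],"xyz": [0,0,0],"gripper": 0.8}

```text
clock: 3.9
eef_pos: [0.5893, 0.153, 0.1636]
tcp_rot: [0.6, 0.79, 0.099, 0.077]
force: [1.0, 0.6, 0.8]
gripper_width: 0.0684
grip_force: 0.0
```

Run:
```python
from h import *
plan([.5935,.152,.144],.268,.25,True);print(state()["joint_positions"])
```

```text
pos [0.5893 0.153  0.1636] rot [0.01 0.02 0.03] shift [-0.05 -0.03  0.97] target [0.598  0.1532 0.1256]
[-0.49235087  0.48191522  0.18519816  2.13152903 -0.23256825  0.29150088
  0.14726042]
```

Call:
carry_out:
  moves:
    - {"dr": [0,0,0],"xyz": [-0.02,-0.01,0.5],"gripper": 0.8}
    - {"dr": [0,0,0],"xyz": [-0.02,-0.01,0.45],"gripper": 0.8}
    - {"dr": [0,0,0],"xyz": [0,0,0],"gripper": 0.8}
    - {"dr": [0,0,0],"xyz": [0,0,0],"gripper": 0}
    - {"dr": [0,0,0],"xyz": [0,0,0],"gripper": 0}
    - {"dr": [0,0,0],"xyz": [0,0,0],"gripper": 0}
    - {"dr": [0,0,0],"xyz": [0,0,0],"gripper": 0}
    - {"dr": [0,0,0],"xyz": [0,0,0],"gripper": 0}
    - {"dr": [0,0,0],"xyz": [0,0,0],"gripper": 0}
  newtons: 60

```text
clock: 4.65
eef_pos: [0.5979, 0.153, 0.1261]
tcp_rot: [0.601, 0.79, 0.1, 0.077]
force: [2.6, 1.0, 3.8]
gripper_width: 0.0124
grip_force: 58.5
```

Run:
```python
from h import *
plan([.5935,.152,.144],.268,.25,True);s=state();print(s["joint_positions"],s["gripper_width"],s["grip_force"],s["force"])
```

```text
pos [0.5979 0.153  0.1261] rot [0.03 0.02 0.02] shift [0.01 0.   0.01] target [0.598  0.1532 0.1256]
[-0.45317058  0.54748878  0.14054432  2.14019179 -0.25123524  0.21203588
  0.16717137] 0.012400838860227808 58.5088849067688 [2.63753366 0.95096039 3.81801285]
```

Call:
carry_out:
  moves:
    - {"dr": [0,0,0],"xyz": [0,0.05,-0.2],"gripper": 0}
    - {"dr": [0,0,0],"xyz": [0,0.08,-0.3],"gripper": 0}
    - {"dr": [0,0,0],"xyz": [0,0.12,-0.45],"gripper": 0}
    - {"dr": [0,0,0],"xyz": [0,0.12,-0.45],"gripper": 0}
    - {"dr": [0,0,0],"xyz": [0,0.12,-0.45],"gripper": 0}
    - {"dr": [0,0,0],"xyz": [0,0.12,-0.45],"gripper": 0}
    - {"dr": [0,0,0],"xyz": [0,0.08,-0.3],"gripper": 0}
    - {"dr": [0,0,0],"xyz": [0,0.05,-0.2],"gripper": 0}
    - {"dr": [0,0,0],"xyz": [0,0,0],"gripper": 0}

```text
clock: 5.4
eef_pos: [0.5972, 0.153, 0.2419]
tcp_rot: [0.601, 0.79, 0.099, 0.077]
force: [0.9, 0.6, -7.6]
gripper_width: 0.0118
grip_force: 59.1
```

Run:
```python
from h import *
plan([.505,.06,.25],-.02,.25,True)
plan([.505,-.274,.25],-.02,.25,True)
plan([.587,-.274,.25],-.02,.25,True);s=state();print(s["joint_positions"],s["gripper_width"],s["grip_force"],s["force"],s["wrist_torque"])
```

```text
pos [0.5972 0.153  0.2419] rot [ 0.01 -0.69  2.81] shift [-2.37 -2.14 -0.28] target [0.5097 0.0599 0.2316]
pos [0.5972 0.153  0.2419] rot [ 0.01 -0.69  2.81] shift [-10.72  -1.98  -0.24] target [ 0.5097 -0.2741  0.2316]
pos [0.5972 0.153  0.2419] rot [ 0.01 -0.69  2.81] shift [-1.068e+01  1.000e-02  2.700e-01] target [ 0.5917 -0.2741  0.2316]
[-0.55202082  0.38076289  0.26739178  2.04446996 -0.18264131  0.4845205
  0.10605621] 0.011770699118503024 59.06405568122864 [ 0.87991127  0.61288272 -7.5594533 ] [-0.14568721  0.51911545  0.01584569]
```

Call:
carry_out:
  moves:
    - {"dr": [0,-0.11,0.47],"xyz": [-0.1,-0.3,0],"gripper": 0}
    - {"dr": [0,-0.11,0.47],"xyz": [-0.2,-0.35,0],"gripper": 0}
    - {"dr": [0,-0.11,0.47],"xyz": [-0.3,-0.35,0],"gripper": 0}
    - {"dr": [0,-0.11,0.47],"xyz": [-0.4,-0.35,-0.05],"gripper": 0}
    - {"dr": [0,-0.11,0.47],"xyz": [-0.5,-0.35,-0.05],"gripper": 0}
    - {"dr": [0,-0.11,0.47],"xyz": [-0.6,-0.25,-0.05],"gripper": 0}
    - {"dr": [0,0,0],"xyz": [-0.6,0,0],"gripper": 0}
    - {"dr": [0,0,0],"xyz": [-0.5,0,0],"gripper": 0}
    - {"dr": [0,0,0],"xyz": [-0.3,0,0],"gripper": 0}

```text
clock: 6.15
eef_pos: [0.5281, -0.0001, 0.226]
tcp_rot: [0.709, 0.694, 0.087, 0.087]
force: [0.1, -0.8, -7.7]
gripper_width: 0.0122
grip_force: 59.1
```

Run:
```python
from h import *
plan([.505,-.274,.25],-.02,.25,True);s=state();print(s["joint_positions"],s["gripper_width"],s["grip_force"],s["force"],s["wrist_torque"])
```

```text
pos [ 5.281e-01 -1.000e-04  2.260e-01] rot [-0.03 -0.02 -0.02] shift [-6.86 -0.28 -0.21] target [ 0.5097 -0.2741  0.2316]
[-0.39728971  0.30551105  0.34618787  2.24272392 -0.22151029  0.37132431
  0.09646626] 0.012153705728347973 59.08276855945587 [ 0.11386997 -0.82392851 -7.67757352] [-0.2112654   0.59918961 -0.0843901 ]
```

Call:
carry_out:
  moves:
    - {"dr": [0,0,0],"xyz": [-0.2,-0.3,-0.2],"gripper": 0}
    - {"dr": [0,0,0],"xyz": [-0.4,-0.2,-0.2],"gripper": 0}
    - {"dr": [0,0,0],"xyz": [-0.7,0,0],"gripper": 0}
    - {"dr": [0,0,0],"xyz": [-0.8,0,0],"gripper": 0}
    - {"dr": [0,0,0],"xyz": [-0.8,0,0],"gripper": 0}
    - {"dr": [0,0,0],"xyz": [-0.8,0,0],"gripper": 0}
    - {"dr": [0,0,0],"xyz": [-0.8,0,0],"gripper": 0}
    - {"dr": [0,0,0],"xyz": [-0.8,0,0],"gripper": 0}
    - {"dr": [0,0,0],"xyz": [-0.7,0,0],"gripper": 0}
    - {"dr": [0,0,0],"xyz": [-0.5,0,0],"gripper": 0}
    - {"dr": [0,0,0],"xyz": [-0.3,0,0],"gripper": 0}
    - {"dr": [0,0,0],"xyz": [0,0,0],"gripper": 0}

```text
clock: 7.15
eef_pos: [0.4994, -0.2724, 0.2358]
tcp_rot: [0.71, 0.693, 0.087, 0.088]
force: [0.1, -0.9, -7.0]
gripper_width: 0.0118
grip_force: 59.1
```

Run:
```python
from h import *
a=read_camera("scene");b=read_camera("top")
f=lambda im,x,y,w,h,k:cv2.resize(im[y:y+h,x:x+w],None,fx=k,fy=k,interpolation=cv2.INTER_CUBIC)
cv2.imwrite("pics/m1.png",np.hstack([f(a,170,90,160,200,2.5),f(b,330,150,160,200,2.5)])[:,:,::-1])
for c in("scene","top"):
  for t in("tote_handle","rack_seat","keeper","press_pad"):
    print(c,t,[(round(d["score"],2),np.round(d["location"],3).tolist()) for d in landmark_of(c,t)[:3]])
plan([.587,-.274,.25],-.02,.25,True);s=state();print(s["clock"],s["joint_positions"],s["gripper_width"],s["force"])
```

```text
scene tote_handle [(0.88, [0.577, 0.405, 0.147]), (0.71, [0.494, -0.274, 0.252])]
scene rack_seat [(0.96, [0.588, -0.275, 0.201])]
scene keeper [(0.58, [0.611, -0.209, 0.302])]
scene press_pad []
top tote_handle [(0.92, [0.495, -0.27, 0.254]), (0.63, [0.579, 0.404, 0.144])]
top rack_seat [(0.83, [0.583, -0.272, 0.203])]
top keeper []
top press_pad [(0.94, [0.596, -0.115, 0.288]), (0.25, [0.584, -0.275, 0.201])]
pos [ 0.5011 -0.2686  0.2368] rot [-0.   -0.03  0.  ] shift [-0.09  2.16  0.69] target [ 0.5917 -0.2741  0.2316]
7.65 [ 0.3081173   0.33965704  0.19224101  2.12301823 -0.38355621  0.49101055
  0.78514825] 0.012095811757386561 [-5.46476295e-03  7.19258146e-01 -6.92405909e+00]
```

View pics/m1.png

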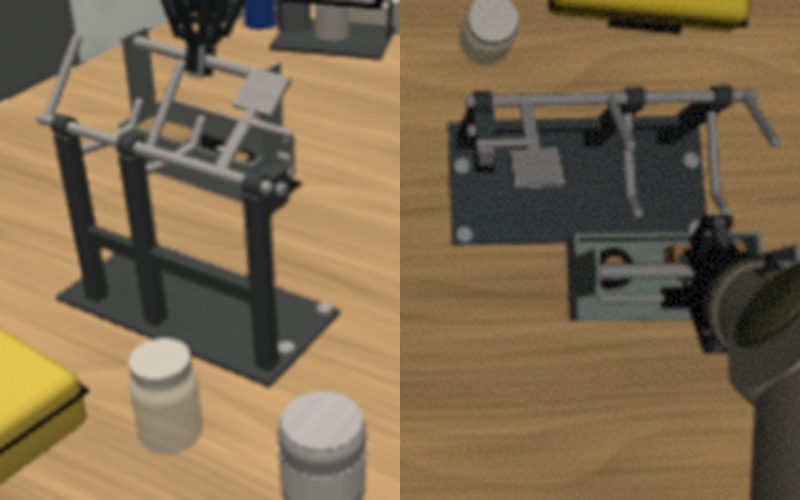

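The scene shows the tote level in front of the rack, with its bar at about z 0.255 and clear of the hooks. Next I'll move forward over the hook tips.

Call:
carry_out:
  moves:
    - {"dr": [0,0,0],"xyz": [-0.02,0.15,0.04],"gripper": 0}
    - {"dr": [0,0,0],"xyz": [-0.02,0.25,0.07],"gripper": 0}
    - {"dr": [0,0,0],"xyz": [-0.02,0.3,0.09],"gripper": 0}
    - {"dr": [0,0,0],"xyz": [-0.02,0.3,0.09],"gripper": 0}
    - {"dr": [0,0,0],"xyz": [0,0.3,0.09],"gripper": 0}
    - {"dr": [0,0,0],"xyz": [0,0.3,0.09],"gripper": 0}
    - {"dr": [0,0,0],"xyz": [0,0.25,0.08],"gripper": 0}
    - {"dr": [0,0,0],"xyz": [0,0.2,0.06],"gripper": 0}
    - {"dr": [0,0,0],"xyz": [0,0.1,0.03],"gripper": 0}
    - {"dr": [0,0,0],"xyz": [0,0,0],"gripper": 0}

```text
clock: 8.48
eef_pos: [0.5916, -0.274, 0.2329]
tcp_rot: [0.708, 0.695, 0.088, 0.088]
force: [-0.4, 0.6, -6.8]
gripper_width: 0.0124
grip_force: 59.1
```

Run:
```python
from h import *
a=read_camera("scene");b=read_camera("wrist")
f=lambda im,x,y,w,h,k:cv2.resize(im[y:y+h,x:x+w],None,fx=k,fy=k,interpolation=cv2.INTER_CUBIC)
cv2.imwrite("pics/m2.png",np.hstack([f(a,170,80,130,200,2.5),f(b,140,0,380,400,1.25)])[:,:,::-1])
for c in("scene","wrist"):
  for t in("tote_handle","rack_seat","keeper"):
    print(c,t,[(round(d["score"],2),np.round(d["location"],3).tolist()) for d in landmark_of(c,t)[:3]])
plan([.587,-.274,.202],-.02,.25,True);s=state();print(s["clock"],s["gripper_width"],s["force"],s["wrist_torque"])
```

```text
scene tote_handle [(0.79, [0.589, -0.277, 0.25]), (0.6, [0.575, 0.408, 0.146])]
scene rack_seat [(0.58, [0.586, -0.275, 0.202])]
scene keeper [(0.55, [0.611, -0.208, 0.307])]
wrist tote_handle [(0.78, [0.589, -0.275, 0.251])]
wrist rack_seat []
wrist keeper [(0.88, [0.611, -0.21, 0.301])]
pos [ 0.5902 -0.2744  0.2334] rot [ 0.   -0.03 -0.01] shift [ 0.01 -0.27  1.22] target [ 0.5917 -0.2741  0.1836]
8.8833 0.01209603465785352 [ 0.2891958   0.09533246 -6.57991794] [ 0.01489782  0.65839667 -0.00603245]
```

View pics/m2.png

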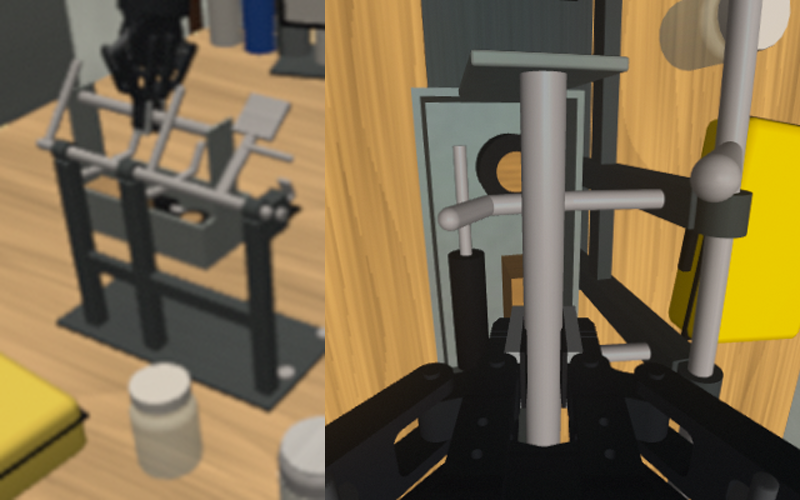

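The wrist view shows the bar above the hook and behind its upturned tip (450,215), with the keeper clear to the right. Now lowering.

Call:
carry_out:
  moves:
    - {"dr": [0,0,0],"xyz": [0,-0.04,0.15],"gripper": 0}
    - {"dr": [0,0,0],"xyz": [0,-0.05,0.2],"gripper": 0}
    - {"dr": [0,0,0],"xyz": [0,-0.05,0.2],"gripper": 0}
    - {"dr": [0,0,0],"xyz": [0,-0.05,0.2],"gripper": 0}
    - {"dr": [0,0,0],"xyz": [0,-0.04,0.15],"gripper": 0}
    - {"dr": [0,0,0],"xyz": [0,-0.02,0.1],"gripper": 0}
    - {"dr": [0,0,0],"xyz": [0,-0.01,0.05],"gripper": 0}
    - {"dr": [0,0,0],"xyz": [0,0,0],"gripper": 0}

```text
clock: 9.55
eef_pos: [0.5907, -0.2741, 0.1892]
tcp_rot: [0.709, 0.694, 0.088, 0.088]
force: [0.6, 0.5, -6.9]
gripper_width: 0.0119
grip_force: 59.1
```

Call:
carry_out:
  moves:
    - {"dr": [0,0,0],"xyz": [0,0,0.03],"gripper": 0}
    - {"dr": [0,0,0],"xyz": [0,0,0.03],"gripper": 0}
    - {"dr": [0,0,0],"xyz": [0,0,0.03],"gripper": 0}

```text
clock: 9.8
eef_pos: [0.592, -0.2742, 0.1868]
tcp_rot: [0.709, 0.694, 0.089, 0.088]
force: [0.2, -0.2, -7.2]
gripper_width: 0.0121
grip_force: 59.1
```

Call:
carry_out:
  moves:
    - {"dr": [0,0,0],"xyz": [0,-0.01,0.03],"gripper": 0}
    - {"dr": [0,0,0],"xyz": [0,-0.01,0.03],"gripper": 0}
    - {"dr": [0,0,0],"xyz": [0,0,0],"gripper": 0}

```text
clock: 10.05
eef_pos: [0.5914, -0.274, 0.1837]
tcp_rot: [0.709, 0.694, 0.088, 0.088]
force: [-0.3, 0.6, -7.0]
gripper_width: 0.012
grip_force: 59.1
```

Call:
carry_out:
  moves:
    - {"dr": [0,0,0],"xyz": [0,-0.01,0.03],"gripper": 0}
    - {"dr": [0,0,0],"xyz": [0,0,0],"gripper": 0}

```text
clock: 10.22
eef_pos: [0.5916, -0.2741, 0.1828]
tcp_rot: [0.709, 0.694, 0.089, 0.088]
force: [-0.7, 0.7, -4.4]
gripper_width: 0.0118
grip_force: 59.5
```

Contact is starting (-7 to -4.4 N). Lowering a little more.

Call:
carry_out:
  moves:
    - {"dr": [0,0,0],"xyz": [0,-0.01,0.02],"gripper": 0}
    - {"dr": [0,0,0],"xyz": [0,0,0.01],"gripper": 0}
    - {"dr": [0,0,0],"xyz": [0,0,0],"gripper": 0}

```text
clock: 10.47
eef_pos: [0.5917, -0.2741, 0.1825]
tcp_rot: [0.709, 0.694, 0.089, 0.089]
force: [-3.0, 1.6, 4.2]
gripper_width: 0.0125
grip_force: 60.5
```

Call:
carry_out:
  moves:
    - {"dr": [0,0,0],"xyz": [0,0,0],"gripper": 0.2}
    - {"dr": [0,0,0],"xyz": [0,0,0],"gripper": 0.3}
    - {"dr": [0,0,0],"xyz": [0,0,0],"gripper": 0.45}
    - {"dr": [0,0,0],"xyz": [0,0,0],"gripper": 0.55}
    - {"dr": [0,0,0],"xyz": [0,0,0],"gripper": 0.55}
    - {"dr": [0,0,0],"xyz": [0,0,0],"gripper": 0.55}

```text
clock: 10.97
eef_pos: [0.5915, -0.2742, 0.1814]
tcp_rot: [0.709, 0.694, 0.088, 0.088]
force: [-0.5, 1.1, -0.3]
gripper_width: 0.0468
grip_force: 0.0
```

Run:
```python
from h import *
a=read_camera("wrist");cv2.imwrite("pics/w3.png",a[:,:,::-1])
for c in("wrist","scene"):
  if c=="scene": read_camera(c)
  print(c,[(round(d["score"],2),np.round(d["location"],3).tolist()) for d in landmark_of(c,"tote_handle")[:3]])
s=state();print(s["gripper_width"],s["force"],s["grip_force"],proj("wrist",[[.5869,-.274+y,.202] for y in(0,.03,.09)]))
```

```text
wrist [(0.8, [0.588, -0.276, 0.201])]
scene [(0.76, [0.588, -0.278, 0.199]), (0.69, [0.573, 0.405, 0.147]), (0.46, [0.584, -0.276, 0.061])]
0.04682391167888733 [0.23952884 0.40535591 0.99670956] 0.0 [[317.80314685 281.37237133]
 [316.6444041  220.76711745]
 [313.72164184  69.89496687]]
```

View pics/w3.png

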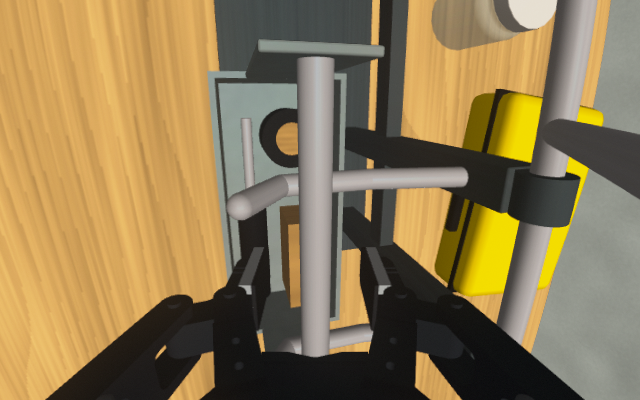

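The bar lies on the hook seats and the fingers are clear on both sides. Retreating along the tool axis.

Call:
carry_out:
  moves:
    - {"dr": [0,0,0],"xyz": [0,0,-0.1],"gripper": 0.55}
    - {"dr": [0,0,0],"xyz": [0,0,-0.2],"gripper": 0.55}
    - {"dr": [0,0,0],"xyz": [0,0,-0.4],"gripper": 0.55}
    - {"dr": [0,0,0],"xyz": [0,0,-0.5],"gripper": 0.55}
    - {"dr": [0,0,0],"xyz": [0,-0.3,-0.5],"gripper": 0.3}
    - {"dr": [0,0,0],"xyz": [0,-0.5,-0.5],"gripper": 0}
    - {"dr": [0,0,0],"xyz": [0,-0.5,-0.5],"gripper": 0}
    - {"dr": [0,0,0],"xyz": [0,-0.3,-0.5],"gripper": 0}
    - {"dr": [0,0,0],"xyz": [0,0,-0.4],"gripper": 0}
    - {"dr": [0,0,0],"xyz": [0,0,0],"gripper": 0}

```text
clock: 12.0
eef_pos: [0.4931, -0.2737, 0.309]
tcp_rot: [0.709, 0.694, 0.089, 0.09]
force: [1.0, 0.7, 0.4]
gripper_width: 0.0001
grip_force: 0.0
```

Run:
```python
from h import *
for c in("scene","top"):
  read_camera(c)
  for t in("tote_handle","rack_seat","press_pad"):
    print(c,t,[(round(d["score"],2),np.round(d["location"],3).tolist()) for d in landmark_of(c,t)[:3]])
plan([.595,-.117,.33],-.02,.15);s=state();print(s["clock"],s["joint_positions"],s["force"],s["gripper_width"])
```

```text
scene tote_handle [(0.84, [0.588, -0.276, 0.203]), (0.68, [0.572, 0.407, 0.145])]
scene rack_seat [(0.64, [0.588, -0.275, 0.201])]
scene press_pad [(0.85, [0.598, -0.123, 0.294])]
top tote_handle [(0.7, [0.588, -0.274, 0.198]), (0.58, [0.578, 0.402, 0.142])]
top rack_seat [(0.87, [0.584, -0.275, 0.202])]
top press_pad [(0.94, [0.597, -0.117, 0.288])]
pos [ 0.4938 -0.2723  0.3042] rot [ 0.99 -0.04 -0.  ] shift [ 3.93  2.52 -0.27] target [ 0.595 -0.117  0.33 ]
12.4 [ 0.25950218  0.24856368  0.26040571  2.05142968 -0.30248916  0.65152473
  0.70853647] [ 0.00137276 -0.2287487   0.61343375] -7.95522779727139e-05
```

Call:
carry_out:
  moves:
    - {"dr": [0.8,0,0],"xyz": [0,0,-0.5],"gripper": 0}
    - {"dr": [0.8,0,0],"xyz": [0,0,-0.5],"gripper": 0}
    - {"dr": [0.9,0,0],"xyz": [0,0,-0.3],"gripper": 0}
    - {"dr": [0,0,0],"xyz": [0.5,0,0],"gripper": 0}
    - {"dr": [0,0,0],"xyz": [0.7,0,0],"gripper": 0}
    - {"dr": [0,0,0],"xyz": [0.7,0,0],"gripper": 0}
    - {"dr": [0,0,0],"xyz": [0.7,0,0],"gripper": 0}
    - {"dr": [0,0,0],"xyz": [0.6,0,0],"gripper": 0}
    - {"dr": [0,0,0],"xyz": [0.4,0,0],"gripper": 0}
    - {"dr": [0,0,0],"xyz": [0,0,0],"gripper": 0}

```text
clock: 13.23
eef_pos: [0.4876, -0.1247, 0.356]
tcp_rot: [0.712, 0.702, 0.001, -0.002]
force: [-0.6, 0.2, -0.4]
gripper_width: 0.0001
grip_force: 0.0
```

Run:
```python
from h import *
plan([.584,-.118,.325],-.02,0)
```

```text
pos [ 0.4876 -0.1247  0.356 ] rot [-0.01 -0.05  0.05] shift [0.22 2.41 0.77] target [ 0.584 -0.118  0.325]
```

Call:
carry_out:
  moves:
    - {"dr": [0,0,0],"xyz": [0.02,0.4,0],"gripper": 0}
    - {"dr": [0,0,0],"xyz": [0.1,0.6,0],"gripper": 0}
    - {"dr": [0,0,0],"xyz": [0.1,0.6,0],"gripper": 0}
    - {"dr": [0,0,0],"xyz": [0,0.5,0],"gripper": 0}
    - {"dr": [0,0,0],"xyz": [0,0.3,0.2],"gripper": 0}
    - {"dr": [0,0,0],"xyz": [0,0,0.3],"gripper": 0}
    - {"dr": [0,0,0],"xyz": [0,0,0.25],"gripper": 0}
    - {"dr": [0,0,0],"xyz": [0,0,0],"gripper": 0}

```text
clock: 13.9
eef_pos: [0.5817, -0.1219, 0.3237]
tcp_rot: [0.714, 0.7, -0.001, -0.003]
force: [0.3, 0.5, 0.1]
gripper_width: 0.0002
grip_force: 0.0
```

Run:
```python
from h import *
for c in("scene","wrist"):
  read_camera(c)
  print(c,[(round(d["score"],2),np.round(d["location"],3).tolist()) for d in landmark_of(c,"press_pad")[:3]])
plan([.584,-.118,.325],-.02,0);print(state()["force"])
```

```text
scene [(0.73, [0.601, -0.119, 0.29])]
wrist [(0.57, [0.596, -0.118, 0.292])]
pos [ 0.5832 -0.122   0.3271] rot [ 0.   -0.03 -0.  ] shift [0.1  0.02 0.05] target [ 0.584 -0.118  0.325]
[-0.05074837 -0.48749023  1.04040567]
```

Call:
carry_out:
  moves:
    - {"dr": [0,0,0],"xyz": [0.1,0,0.1],"gripper": 0}
    - {"dr": [0,0,0],"xyz": [0,0,0.1],"gripper": 0}
    - {"dr": [0,0,0],"xyz": [0,0,0.1],"gripper": 0}
    - {"dr": [0,0,0],"xyz": [0,0,0.1],"gripper": 0}
    - {"dr": [0,0,0],"xyz": [0,0,0.1],"gripper": 0}
    - {"dr": [0,0,0],"xyz": [0,0,0.1],"gripper": 0}
    - {"dr": [0,0,0],"xyz": [0,0,0.1],"gripper": 0}
    - {"dr": [0,0,0],"xyz": [0,0,0.1],"gripper": 0}
    - {"dr": [0,0,0],"xyz": [0,0,0.1],"gripper": 0}
    - {"dr": [0,0,0],"xyz": [0,0,0.1],"gripper": 0}
    - {"dr": [0,0,0],"xyz": [0,0,0.1],"gripper": 0}
    - {"dr": [0,0,0],"xyz": [0,0,0.1],"gripper": 0}

```text
clock: 15.1
eef_pos: [0.5835, -0.1175, 0.2783]
tcp_rot: [0.714, 0.7, 0.001, -0.001]
force: [-1.5, 0.3, 5.8]
gripper_width: 0.0001
grip_force: 2.0
```

Call:
carry_out:
  moves:
    - {"dr": [0,0,0],"xyz": [0,0,0.1],"gripper": 0}
    - {"dr": [0,0,0],"xyz": [0,0,0.1],"gripper": 0}
    - {"dr": [0,0,0],"xyz": [0,0,0.1],"gripper": 0}
    - {"dr": [0,0,0],"xyz": [0,0,0.1],"gripper": 0}
    - {"dr": [0,0,0],"xyz": [0,0,0.1],"gripper": 0}
    - {"dr": [0,0,0],"xyz": [0,0,0.1],"gripper": 0}
    - {"dr": [0,0,0],"xyz": [0,0,0.1],"gripper": 0}
    - {"dr": [0,0,0],"xyz": [0,0,0.1],"gripper": 0}
    - {"dr": [0,0,0],"xyz": [0,0,0.1],"gripper": 0}
    - {"dr": [0,0,0],"xyz": [0,0,0],"gripper": 0}

```text
clock: 15.93
eef_pos: [0.5824, -0.1174, 0.2417]
tcp_rot: [0.714, 0.7, 0.0, -0.002]
force: [-3.0, -0.4, 6.1]
gripper_width: -0.0002
grip_force: 2.7
```

Run:
```python
from h import *
for c in("scene","top","wrist"):
  read_camera(c)
  for t in("press_pad","keeper"):print(c,t,[(round(d["score"],2),np.round(d["location"],3).tolist()) for d in landmark_of(c,t)[:2]])
plan([.584,-.118,.22],-.02,0);s=state();print(s["force"],s["clock"])
```

```text
scene press_pad [(0.93, [0.579, -0.121, 0.244])]
scene keeper [(0.55, [0.586, -0.206, 0.258])]
top press_pad [(0.65, [0.577, -0.117, 0.244])]
top keeper [(0.6, [0.585, -0.274, 0.053])]
wrist press_pad [(0.94, [0.579, -0.12, 0.246])]
wrist keeper []
pos [ 0.5824 -0.1174  0.2422] rot [-0.02 -0.03  0.  ] shift [-0.02  0.04  0.55] target [ 0.584 -0.118  0.22 ]
[-3.38042622  0.89777942  4.92355252] 16.3833
```

Call:
carry_out:
  moves:
    - {"dr": [0,0,0],"xyz": [0,0,0.05],"gripper": 0}
    - {"dr": [0,0,0],"xyz": [0,0,0.05],"gripper": 0}
    - {"dr": [0,0,0],"xyz": [0,0,0.05],"gripper": 0}
    - {"dr": [0,0,0],"xyz": [0,0,0.05],"gripper": 0}
    - {"dr": [0,0,0],"xyz": [0,0,0.05],"gripper": 0}
    - {"dr": [0,0,0],"xyz": [0,0,0.05],"gripper": 0}

```text
clock: 16.88
eef_pos: [0.5824, -0.1174, 0.2305]
tcp_rot: [0.714, 0.7, 0.001, -0.002]
force: [-4.7, -0.7, 10.6]
gripper_width: -0.0002
grip_force: 5.1
```

Call:
carry_out:
  moves:
    - {"dr": [0,0,0],"xyz": [0,0,0.03],"gripper": 0}
    - {"dr": [0,0,0],"xyz": [0,0,0.03],"gripper": 0}
    - {"dr": [0,0,0],"xyz": [0,0,0],"gripper": 0}

```text
clock: 17.13
eef_pos: [0.5825, -0.1174, 0.228]
tcp_rot: [0.714, 0.7, 0.001, -0.002]
force: [-5.3, 0.1, 7.6]
gripper_width: 0.0002
grip_force: 4.5
```

Call:
carry_out:
  moves:
    - {"dr": [0,0,0],"xyz": [0,0,0.03],"gripper": 0}
    - {"dr": [0,0,0],"xyz": [0,0,0.03],"gripper": 0}
    - {"dr": [0,0,0],"xyz": [0,0,0],"gripper": 0}

```text
clock: 17.38
eef_pos: [0.5827, -0.1174, 0.2258]
tcp_rot: [0.714, 0.7, 0.001, -0.002]
force: [-4.3, 0.4, 8.9]
gripper_width: 0.0002
grip_force: 4.7
```

Call:
carry_out:
  moves:
    - {"dr": [0,0,0],"xyz": [0,0,0.03],"gripper": 0}
    - {"dr": [0,0,0],"xyz": [0,0,0.03],"gripper": 0}
    - {"dr": [0,0,0],"xyz": [0,0,0],"gripper": 0}

```text
clock: 17.63
eef_pos: [0.5829, -0.1174, 0.2235]
tcp_rot: [0.714, 0.7, 0.001, -0.001]
force: [-3.9, -0.3, 9.6]
gripper_width: 0.0
grip_force: 4.9
```

Call:
carry_out:
  moves:
    - {"dr": [0,0,0],"xyz": [0,0,0.025],"gripper": 0}
    - {"dr": [0,0,0],"xyz": [0,0,0.025],"gripper": 0}
    - {"dr": [0,0,0],"xyz": [0,0,0],"gripper": 0}

```text
clock: 17.88
eef_pos: [0.5831, -0.1174, 0.2215]
tcp_rot: [0.714, 0.7, 0.001, -0.001]
force: [-2.7, 0.2, 9.1]
gripper_width: 0.0001
grip_force: 4.5
```

Call:
carry_out:
  moves:
    - {"dr": [0,0,0],"xyz": [0,0,0.025],"gripper": 0}
    - {"dr": [0,0,0],"xyz": [0,0,0.025],"gripper": 0}
    - {"dr": [0,0,0],"xyz": [0,0,0],"gripper": 0}

```text
clock: 18.13
eef_pos: [0.5834, -0.1174, 0.2196]
tcp_rot: [0.714, 0.7, 0.001, -0.001]
force: [-1.7, -0.1, 9.0]
gripper_width: 0.0002
grip_force: 4.2
```

Call:
carry_out:
  moves:
    - {"dr": [0,0,0],"xyz": [0,0,0.025],"gripper": 0}
    - {"dr": [0,0,0],"xyz": [0,0,0.025],"gripper": 0}
    - {"dr": [0,0,0],"xyz": [0,0,0],"gripper": 0}

```text
clock: 18.38
eef_pos: [0.5837, -0.1174, 0.2175]
tcp_rot: [0.714, 0.7, 0.001, -0.001]
force: [-0.8, -0.0, 7.6]
gripper_width: -0.0
grip_force: 3.7
```

Call:
carry_out:
  moves:
    - {"dr": [0,0,0],"xyz": [0,0,0.025],"gripper": 0}
    - {"dr": [0,0,0],"xyz": [0,0,0],"gripper": 0}

```text
clock: 18.55
eef_pos: [0.5839, -0.1174, 0.2166]
tcp_rot: [0.714, 0.7, 0.001, -0.001]
force: [-0.1, -0.4, 6.7]
gripper_width: -0.0003
grip_force: 3.5
```

Call:
carry_out:
  moves:
    - {"dr": [0,0,0],"xyz": [0,0,0.025],"gripper": 0}
    - {"dr": [0,0,0],"xyz": [0,0,0],"gripper": 0}

```text
clock: 18.72
eef_pos: [0.5841, -0.1174, 0.2156]
tcp_rot: [0.714, 0.7, 0.002, -0.0]
force: [-0.5, -0.2, 6.5]
gripper_width: 0.0
grip_force: 3.4
```

Call:
carry_out:
  moves:
    - {"dr": [0,0,0],"xyz": [0,0,0.025],"gripper": 0}
    - {"dr": [0,0,0],"xyz": [0,0,0],"gripper": 0}

```text
clock: 18.88
eef_pos: [0.5842, -0.1174, 0.2147]
tcp_rot: [0.714, 0.7, 0.002, -0.0]
force: [0.6, -0.7, 7.8]
gripper_width: -0.0001
grip_force: 3.9
```

Call:
carry_out:
  moves:
    - {"dr": [0,0,0],"xyz": [0,0,0.025],"gripper": 0}
    - {"dr": [0,0,0],"xyz": [0,0,0],"gripper": 0}

```text
clock: 19.05
eef_pos: [0.5844, -0.1174, 0.2139]
tcp_rot: [0.714, 0.7, 0.002, -0.0]
force: [0.2, -0.9, 8.6]
gripper_width: -0.0003
grip_force: 4.0
```

Call:
carry_out:
  moves:
    - {"dr": [0,0,0],"xyz": [0,0,0.025],"gripper": 0}
    - {"dr": [0,0,0],"xyz": [0,0,0],"gripper": 0}

```text
clock: 19.22
eef_pos: [0.5846, -0.1174, 0.2129]
tcp_rot: [0.714, 0.7, 0.002, -0.0]
force: [1.3, -0.2, 7.7]
gripper_width: 0.0001
grip_force: 3.7
```

Run:
```python
from h import *
for c in("scene","top","wrist"):
  read_camera(c)
  for t in("press_pad","keeper"):print(c,t,[(round(d["score"],2),np.round(d["location"],3).tolist()) for d in landmark_of(c,t)[:2]])
s=state();print(s["force"],s["eef_pos"],s["clock"])
```

```text
scene press_pad [(0.7, [0.583, -0.118, 0.209])]
scene keeper [(0.71, [0.579, -0.206, 0.229])]
top press_pad [(0.98, [0.58, -0.118, 0.209])]
top keeper []
wrist press_pad [(0.74, [0.579, -0.12, 0.214])]
wrist keeper [(0.18, [0.794, 0.065, 0.0])]
[0.75246545 0.06640522 8.02062161] [ 0.58456201 -0.11743203  0.21292621] 19.6667
```

Call:
carry_out:
  moves:
    - {"dr": [0,0,0],"xyz": [0,0,0.025],"gripper": 0}
    - {"dr": [0,0,0],"xyz": [0,0,0],"gripper": 0}

```text
clock: 19.83
eef_pos: [0.5848, -0.1174, 0.2119]
tcp_rot: [0.714, 0.7, 0.002, 0.0]
force: [2.1, -0.1, 8.4]
gripper_width: 0.0
grip_force: 3.6
```

Call:
carry_out:
  moves:
    - {"dr": [0,0,0],"xyz": [0,0,0.025],"gripper": 0}
    - {"dr": [0,0,0],"xyz": [0,0,0],"gripper": 0}

```text
clock: 20.0
eef_pos: [0.585, -0.1174, 0.211]
tcp_rot: [0.714, 0.7, 0.002, 0.0]
force: [1.5, -0.7, 7.0]
gripper_width: 0.0001
grip_force: 3.2
```

Call:
carry_out:
  moves:
    - {"dr": [0,0,0],"xyz": [0,0,0.02],"gripper": 0}
    - {"dr": [0,0,0],"xyz": [0,0,0],"gripper": 0}

```text
clock: 20.17
eef_pos: [0.585, -0.1174, 0.2101]
tcp_rot: [0.714, 0.7, 0.002, 0.0]
force: [2.4, -0.2, 7.4]
gripper_width: -0.0002
grip_force: 2.8
```

Call:
carry_out:
  moves:
    - {"dr": [0,0,0],"xyz": [0,0,0.02],"gripper": 0}
    - {"dr": [0,0,0],"xyz": [0,0,0],"gripper": 0}

```text
clock: 20.33
eef_pos: [0.5851, -0.1174, 0.2094]
tcp_rot: [0.714, 0.7, 0.002, 0.0]
force: [1.0, 0.3, 8.5]
gripper_width: 0.0002
grip_force: 3.6
```

Call:
carry_out:
  moves:
    - {"dr": [0,0,0],"xyz": [0,0,0.02],"gripper": 0}
    - {"dr": [0,0,0],"xyz": [0,0,0],"gripper": 0}

```text
clock: 20.5
eef_pos: [0.5853, -0.1174, 0.2088]
tcp_rot: [0.714, 0.7, 0.002, 0.0]
force: [2.5, -0.3, 8.6]
gripper_width: 0.0004
grip_force: 3.8
```

Call:
carry_out:
  moves:
    - {"dr": [0,0,0],"xyz": [0,0,0.02],"gripper": 0}
    - {"dr": [0,0,0],"xyz": [0,0,0],"gripper": 0}

```text
clock: 20.67
eef_pos: [0.5854, -0.1174, 0.208]
tcp_rot: [0.714, 0.7, 0.002, 0.001]
force: [2.3, 0.2, 9.6]
gripper_width: -0.0001
grip_force: 3.8
```

Call:
carry_out:
  moves:
    - {"dr": [0,0,0],"xyz": [0,0,0.02],"gripper": 0}
    - {"dr": [0,0,0],"xyz": [0,0,0],"gripper": 0}

```text
clock: 20.83
eef_pos: [0.5854, -0.1175, 0.2073]
tcp_rot: [0.714, 0.7, 0.002, 0.001]
force: [0.9, -0.5, 9.2]
gripper_width: 0.0
grip_force: 3.8
```

Call:
carry_out:
  moves:
    - {"dr": [0,0,0],"xyz": [0,0,0.02],"gripper": 0}
    - {"dr": [0,0,0],"xyz": [0,0,0],"gripper": 0}

```text
clock: 21.0
eef_pos: [0.5855, -0.1174, 0.2065]
tcp_rot: [0.714, 0.7, 0.002, 0.001]
force: [2.1, -0.2, 9.9]
gripper_width: -0.0002
grip_force: 3.9
```

Call:
carry_out:
  moves:
    - {"dr": [0,0,0],"xyz": [0,0,0.02],"gripper": 0}
    - {"dr": [0,0,0],"xyz": [0,0,0],"gripper": 0}

```text
clock: 21.17
eef_pos: [0.5855, -0.1174, 0.2056]
tcp_rot: [0.714, 0.7, 0.002, 0.001]
force: [2.3, -0.6, 9.3]
gripper_width: 0.0001
grip_force: 3.9
```

Call:
carry_out:
  moves:
    - {"dr": [0,0,0],"xyz": [0,0,0.02],"gripper": 0}
    - {"dr": [0,0,0],"xyz": [0,0,0],"gripper": 0}

```text
clock: 21.33
eef_pos: [0.5853, -0.1174, 0.2048]
tcp_rot: [0.714, 0.7, 0.002, 0.001]
force: [3.0, -0.4, 9.5]
gripper_width: -0.0001
grip_force: 3.9
```

Call:
carry_out:
  moves:
    - {"dr": [0,0,0],"xyz": [0,0,0.02],"gripper": 0}
    - {"dr": [0,0,0],"xyz": [0,0,0],"gripper": 0}

```text
clock: 21.5
eef_pos: [0.5854, -0.1174, 0.204]
tcp_rot: [0.714, 0.7, 0.002, 0.001]
force: [2.1, -0.8, 9.5]
gripper_width: -0.0
grip_force: 3.9
```

Run:
```python
from h import *
for c in("scene","top"):
  read_camera(c)
  for t in("press_pad","keeper"):print(c,t,[(round(d["score"],2),np.round(d["location"],3).tolist()) for d in landmark_of(c,t)[:2]])
s=state();print(s["force"],s["eef_pos"],s["clock"])
```

```text
scene press_pad [(0.82, [0.584, -0.12, 0.2])]
scene keeper [(0.86, [0.582, -0.209, 0.219])]
top press_pad [(0.77, [0.582, -0.117, 0.202])]
top keeper []
[ 1.73017245 -0.70393743  9.15957651] [ 0.58533466 -0.11737035  0.20408572] 21.8
```

Call:
carry_out:
  moves:
    - {"dr": [0,0,0],"xyz": [0,0,-0.03],"gripper": 0}
    - {"dr": [0,0,0],"xyz": [0,0,-0.03],"gripper": 0}
    - {"dr": [0,0,0],"xyz": [0,0,-0.03],"gripper": 0}
    - {"dr": [0,0,0],"xyz": [0,0,-0.03],"gripper": 0}
    - {"dr": [0,0,0],"xyz": [0,0,0],"gripper": 0}

```text
clock: 22.22
eef_pos: [0.5841, -0.1174, 0.2085]
tcp_rot: [0.714, 0.7, 0.002, -0.0]
force: [-0.0, 0.2, 6.8]
gripper_width: -0.0001
grip_force: 3.8
```

Call:
carry_out:
  moves:
    - {"dr": [0,0,0],"xyz": [0,0,-0.03],"gripper": 0}
    - {"dr": [0,0,0],"xyz": [0,0,-0.03],"gripper": 0}
    - {"dr": [0,0,0],"xyz": [0,0,-0.03],"gripper": 0}
    - {"dr": [0,0,0],"xyz": [0,0,0],"gripper": 0}

```text
clock: 22.55
eef_pos: [0.5832, -0.1171, 0.2113]
tcp_rot: [0.714, 0.7, 0.001, -0.001]
force: [0.3, -0.5, 0.6]
gripper_width: -0.0001
grip_force: 0.0
```

The force fell to zero after a 7 mm lift, so the catch appears to be holding the paddle. I'll back off and check.

Call:
carry_out:
  moves:
    - {"dr": [0,0,0],"xyz": [0,0,-0.1],"gripper": 0}
    - {"dr": [0,0,0],"xyz": [0,0,-0.3],"gripper": 0}
    - {"dr": [0,0,0],"xyz": [0,0,-0.5],"gripper": 0}
    - {"dr": [0,0,0],"xyz": [0,0,-0.7],"gripper": 0}
    - {"dr": [0,0,0],"xyz": [0,-0.3,-0.7],"gripper": 0}
    - {"dr": [0,0,0],"xyz": [0,-0.6,-0.7],"gripper": 0}
    - {"dr": [0,0,0],"xyz": [0,-0.7,-0.5],"gripper": 0}
    - {"dr": [0,0,0],"xyz": [0,-0.6,0],"gripper": 0}
    - {"dr": [0,0,0],"xyz": [0,-0.3,0],"gripper": 0}
    - {"dr": [0,0,0],"xyz": [0,0,0],"gripper": 0}

```text
clock: 23.38
eef_pos: [0.4811, -0.1158, 0.3519]
tcp_rot: [0.714, 0.7, 0.001, -0.001]
force: [0.4, 0.4, -0.4]
gripper_width: -0.0004
grip_force: 0.0
```

Run:
```python
from h import *
a=read_camera("scene");b=read_camera("top")
f=lambda im,x,y,w,h,k:cv2.resize(im[y:y+h,x:x+w],None,fx=k,fy=k,interpolation=cv2.INTER_CUBIC)
cv2.imwrite("pics/e.png",np.hstack([f(a,170,90,160,200,2.5),f(b,330,130,160,200,2.5)])[:,:,::-1])
for c in("scene","top"):
  for t in("press_pad","keeper","tote_handle","tin","jar"):print(c,t,[(round(d["score"],2),np.round(d["location"],3).tolist()) for d in landmark_of(c,t)[:2]])
s=state();print(s["force"],s["eef_pos"],s["clock"])
```

```text
scene press_pad [(0.68, [0.582, -0.121, 0.208])]
scene keeper [(0.86, [0.58, -0.211, 0.225])]
scene tote_handle []
scene tin [(0.59, [0.79, 0.063, 0.004])]
scene jar [(0.56, [0.801, -0.112, 0.004])]
top press_pad [(0.92, [0.58, -0.117, 0.206])]
top keeper [(0.67, [0.579, -0.201, 0.229])]
top tote_handle [(0.63, [0.576, 0.4, 0.142]), (0.56, [0.585, -0.276, 0.2])]
top tin [(0.68, [0.791, 0.064, -0.0])]
top jar [(0.69, [0.806, -0.106, 0.003])]
[-0.47325029 -0.06250327  0.4229684 ] [ 0.48359805 -0.11567321  0.35142731] 23.9833
```

View pics/e.png

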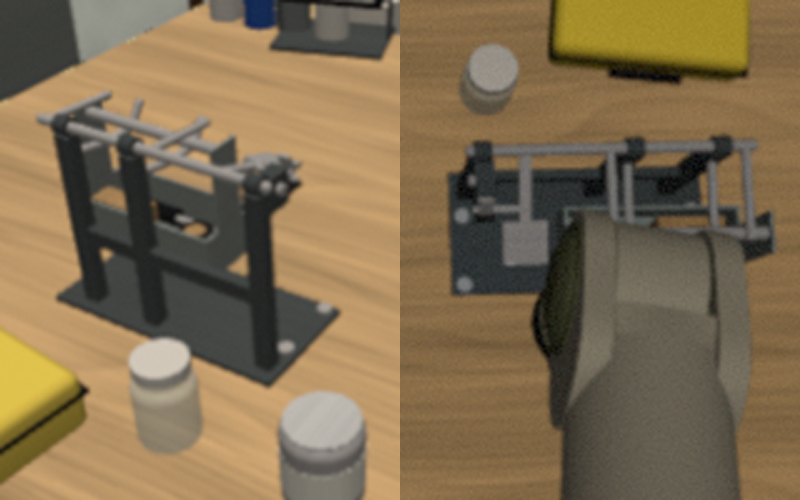

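The final view shows the keepers closed level over the handle and the paddle staying down on its own. The tin and jar haven't moved, and the arm is clear of everything.

```bash
python3 -c "
from workcell import *
print(sign_off())"
```

```text
the job is handed in; nothing more can be done
None
```

The grey tote hangs by its bar on both hooks, the paddle is caught so the locking bar stays closed over the handle, the tin and jar were not moved, and the job was handed in at about 24 s of the 64 s.

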